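# Top up the spring-loaded block magazine

### The arm

A 6-joint arm with a two-finger parallel gripper is mounted at the origin on a cart in front of the work surface, level with it; the furniture and walls round the work are solid. World frame = base frame: x ahead of the robot, y to its left, z up, the work surface at z = 0. Lengths are in mm, angles in rad, forces in N, time in s.
With the tool pointing down it reaches from about 300 to 775 mm from the base axis. Payload 14.6 kg.
Tool frame: the origin (TCP) lies at the very end of the fingers, on their centre line; the grasp point (between the pads) lies 19 mm behind it (arm.hold_point_z is the distance from the TCP to the grasp point, in mm); z points along the fingers, y is the line along which they close (so a half turn about z gives the same grasp; the last joint's range is limited). The gripper opens to 85 mm and grips with 20 to 120 N. Pads are 22 mm wide; open, the fingers measure 114 mm over their backs; the gripper's body (76 mm by 85 mm) begins 54 mm behind the grasp point. The pads swing forward as they close: fully open they stand 13 mm farther back than shut.
Start: joints at [-0.067, 0.3, 1.521, -0, 1.321, -0.067], TCP at [549.99, -0.002, 231.281] pointing down, gripper open.
Joint ranges: [-3.03, 3.03], [-0.79, 2.21], [0.23, 2.52], [-1.04, 4.18], [0, 3.07], [-2.55, 2.55]. Speed limits (rad/s): [2.22, 2.22, 2.57, 3.14, 3.14, 3.14].

### API

Orientations are given as [roll, pitch, yaw] about the fixed x, y, z axes, in that order (R = Rz(yaw) Ry(pitch) Rx(roll)).
In Python, from bench import arm gives the robot as it stands.
- The arm moves only by the tool servo_tool, never from a script. Its argument "moves" is a list of rows, each a list of 7 numbers: the shift along the tool's x, y, z in mm, then the turn, a rotation vector about the tool's x, y, z in degrees, then the opening, from 0 (shut) to 1 (fully open). In form: [[x, y, z, wx, wy, wz, hand], ...]. A call has exactly 8 rows; each row shifts and turns the commanded pose from where the row before left it, along the tool's axes as they then stand; what a row does not reach is not made up. A row lasts 1/10 s, in which the tool goes at most 50 mm and 8.59 degrees, less where a joint would pass 70% of its speed; a pose out of reach is approached as far as the arm can. A call is refused whole if a number of a shift passes 50 or a number of a turn 8.59, either way. A call with a gripper value outside its range is refused whole. The fingers move at their own pace and stop on an object; "grip_force" is the grip in N (left out, the last holds). Time passes only in rows, so rows that do not move let the fingers close, or fill a call up. It gives the time, the measured TCP pose, the force, the opening and the grip force at its end, in the units of the state.
- arm.read_state(): the state, without advancing time (a new reading comes with each control period).
- arm.read_camera(name): name is "scene" or "side" or "wrist"; returns a dict with "image" (420x560x3 uint8, blue, green, red), "K" (3x3 intrinsics, pixels), "extrinsics" (4x4, takes a point from camera to world coordinates); the wrist camera has in their place "hand_eye" (4x4, takes a point from camera to tool coordinates, whose origin is the TCP and whose axes are the flange's). Camera axes: x right, y down, z forward; pixel columns grow to the right and rows downward; lengths in mm; the calibration is good to about 2 mm. A picture is of the moment at which its call begins: read the wrist's pose just before it. There is no depth.
- arm.finish_job(): hands the job in; it is judged then, once.
The state is a dict: "t": time; "joints": joint angles; "qvel": joint speeds; "effort": joint torques, N m; "tcp_pos": TCP position; "ee_rot": TCP orientation; "wrist_force": force on the tool from outside, world axes, zero at the start; "wrist_torque": the same for the moment, N m; "opening": finger opening in mm; "grip_force": force on a finger pad.
Only numpy, scipy, OpenCV 4.12 (cv2) and the standard library are available. Lean on these libraries where they do the work, as an engineer would, in place of code of your own. Each camera call takes 0.05 s, during which the arm holds its last target. There are 200 camera calls.

### The job

Top up the magazine with the carving block from the cradle. The cradle lets you take the block only by its ends, so first stand it on the clear desk, slot up, let go, and take it again across its narrow width; then put it into the column and press it down on the block already there, against the spring, until both latch noses have snapped over it and it stays down, level, when you let go.

Things in the scene. Friction and masses are not known exactly. Their poses are not given: they have to be found in the camera images.
- block_new: The block to load: light wood-coloured carving block, 38 (x) x 52 (y) x 30 mm (z), about 35 g, with a 4 mm wide, 8 mm deep slot along y in the middle of its top. Origin: centre of its underside, z up. It starts lying slot up in the cradle, y along the channel.
- block_in: An identical block already in the magazine's column, slot up, resting on the follower: at the start its underside is 62 mm and its top 92 mm above the desk. Origin: centre of its underside.
- cradle: Aluminium channel fixed to the desk. Origin: centre of its underside; channel along its y. Floor 4 mm thick, 90 (x) x 44 (y) mm; two 4 mm walls, inner faces at x = +-21.5 mm, tops at z = 29 mm, cover the block's long (38 mm apart) sides; the block's ends stick out 4 mm at each open end. The desk between the cradle and the magazine (24 cm or more apart) is clear.
- magazine: Spring-loaded column fixed to the desk, steel base 90 (x) x 130 (y) x 10 mm. Origin: centre of its underside. Four corner angles bound a cavity 41 (x) x 55 (y) mm; a block's y goes along the magazine's y, either way round, slot up. The +-x faces have open finger slots (y = +-20.5 mm) from top to base. Blue brackets at the +-y ends: 119 mm tall, out to y = +-52 mm.
- mouth (a point): Centre of the column's mouth, 130 mm above the desk, axes as the magazine. The cavity is straight up to 120 mm; from there lead-ins flare to 130 mm, about 5 mm wider on each side. A block let down here first sits on the pawl noses, its underside at about 110 mm.
- nose_a (a point): Lower edge of the tip of the brass latch pawl at the magazine's +y end (102 mm above the desk, y = 22 mm in its frame). 14 mm wide nose, flat underside at 102 mm, top sloping up and outward to 112 mm; sprung inward by 2 to 4 N. A block pushed down drives it outward (3 to 5 N for both pawls), then, once its top is below 102 mm, it snaps over the block.
- nose_b (a point): The same on the other pawl, at the -y end (y = -22 mm). Past the noses the new block meets the other one (top at 92 mm) and drives both down against the spring. The pawls snap over when its underside is below 72 mm; let go, it stays at about 72 mm. It can go down to 67 mm at most; about 68 mm makes sure of the latch. Unlatched, the spring lifts it again.
- follower (a joint): Orange follower plate under the blocks, 36 x 49 mm: travel downward in m, 0 = up (top of the plate at z = 62 mm), at most 0.025. Spring force 4 N at 0, growing by 0.4 N per mm: 12 N when latched at about 0.020, 14 N at the bottom.
Mind the look-alikes: they are no part of the job. What is shaped like the block_new but blue is not meant.

How it is judged:
By the outcome, as a careful person would: the job done as asked, in the order asked, and still so for the second after the job is handed in, with the robot touching nothing.
It also fails if it takes over 58 s, if anything falls off the work surface, if the arm or the gripper's body presses on something with over 40 N, if the wrist force passes 120 N, or if a joint passes its speed limit or range.

## Working session

There is one attempt and no reset: what is moved stays moved. The work goes in short steps, Python scripts to look and compute and a tool call to move; the robot and the scene stay as the last step left them, time stands still between calls to the robot, and variables do not carry over. Pictures are saved under pics/ and viewed, at most 10 in all, crops included, and the job is handed in when it is done.

Besides the shell and the picture viewer there is one more tool, called after "Emit:" as a command line: name --pt "numbers of a row" for each row, then --argument value for the rest. servo_tool: Moves the arm, as the interface text tells. Its arguments: {"type":"object","properties":{"moves":{"type":"array","items":{"type":"array","items":{"type":"number"}}},"grip_force":{"type":"number"}},"required":["moves"]}

```bash
mkdir -p pics; ls
python3 - <<'E'
from bench import arm
import cv2,numpy as np
s=arm.read_state();print(s)
ims=[]
for n in("scene","side"):
    c=arm.read_camera(n);cv2.imwrite(f"pics/{n}0.png",c["image"]);print(n,np.round(c["K"],1).tolist(),np.round(c["extrinsics"],3).tolist())
c=arm.read_camera("wrist");print(c["K"].tolist(),np.round(c["hand_eye"],3).tolist());cv2.imwrite("pics/w0.png",c["image"])
E
```

```text
pics
{'t': 0.0, 'joints': array([-6.65805906e-02,  3.00487195e-01,  1.52161091e+00, -2.31018713e-06,
        1.32069805e+00, -6.66040378e-02]), 'qvel': array([-3.85683525e-04, -8.47617108e-05,  5.32391099e-05, -3.10379777e-04,
       -1.10974498e-03, -1.62098210e-03]), 'effort': array([ 2.33377898e-03, -5.43485534e+01, -3.61782753e+01,  2.82532977e-05,
        4.14875918e-03, -3.55991256e-05]), 'tcp_pos': array([5.49755533e+02, 2.34933981e-02, 2.30699868e+02]), 'ee_rot': array([-3.14039167e+00, -7.78659575e-05,  1.57082030e+00]), 'wrist_force': array([-0.34469556,  0.09451272,  0.92964064]), 'wrist_torque': array([0.06184759, 0.02919357, 0.04644521]), 'grip_force': 0.0, 'opening': 85.42086030835557}
scene [[508.1, 0.0, 278.9], [0.0, 508.1, 210.1], [0.0, 0.0, 1.0]] [[-0.824, -0.293, 0.485, 154.962], [-0.566, 0.461, -0.683, 702.825], [-0.023, -0.838, -0.546, 601.461], [0.0, 0.0, 0.0, 1.0]]
side [[410.1, 0.0, 274.2], [0.0, 410.1, 206.7], [0.0, 0.0, 1.0]] [[-0.967, -0.124, 0.221, 393.541], [-0.252, 0.398, -0.882, 798.984], [0.021, -0.909, -0.416, 468.286], [0.0, 0.0, 0.0, 1.0]]
[[297.6367143623978, 0.0, 278.15344036110105], [0.0, 297.6367143623978, 211.0330745590762], [0.0, 0.0, 1.0]] [[0.001, -0.95, -0.313, 79.718], [1.0, 0.001, -0.0, 0.385], [0.001, -0.313, 0.95, -143.406], [0.0, 0.0, 0.0, 1.0]]
```

View pics/scene0.png

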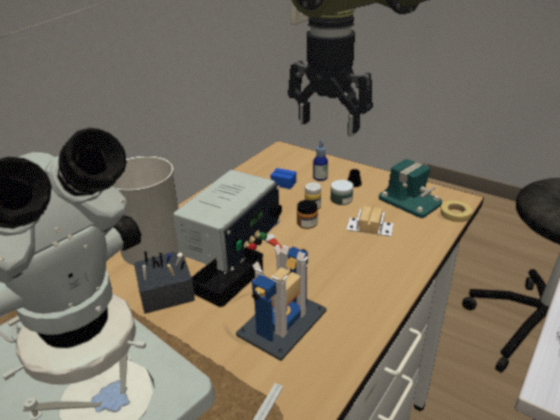

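View pics/side0.png

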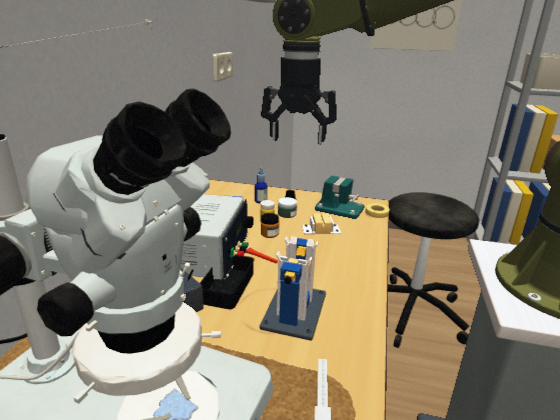

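Scene view: the cradle with the block is at about (370,221). The magazine is at (283,300), with a blue look-alike at (284,178). Jars stand at (307,213), (341,190), and a boxed instrument with cables is next to the magazine.

```bash
cat > h.py <<'E'
import numpy as np,cv2
from scipy.spatial.transform import Rotation as R
from bench import arm
def shot(n,name=None):
    s=arm.read_state();c=arm.read_camera(n)
    if n=="wrist":
        T=np.eye(4);T[:3,:3]=R.from_euler("xyz",s["ee_rot"]).as_matrix();T[:3,3]=s["tcp_pos"];E=T@c["hand_eye"]
    else:E=c["extrinsics"]
    if name:cv2.imwrite(f"pics/{name}.png",c["image"]);np.savez(f"pics/{name}.npz",K=c["K"],E=E,img=c["image"])
    return c["image"],c["K"],E
def load(name):
    d=np.load(f"pics/{name}.npz");return d["img"],d["K"],d["E"]
def ray(px,K,E,z):
    px=np.atleast_2d(np.float64(px));d=np.c_[px,np.ones(len(px))]@np.linalg.inv(K).T@E[:3,:3].T
    return E[:3,3]+d*((z-E[2,3])/d[:,2:3])
def proj(P,K,E):
    p=(np.atleast_2d(P)-E[:3,3])@E[:3,:3]@K.T;return p[:,:2]/p[:,2:]
E
python3 - <<'E'
from h import *
i,K,E=shot("scene","s1")
print(ray([[347,229],[391,235],[370,221]],K,E,4).round(0))
print(ray([[238,338],[278,352],[326,313],[290,290]],K,E,10).round(0))
print(ray([[284,178],[307,222],[313,203],[342,200],[320,178]],K,E,0).round(0))
for im in ("s1",):
    cv2.imwrite("pics/crop1.png",cv2.resize(i[130:370,180:480],None,fx=2.5,fy=2.5,interpolation=2))
E
```

```text
[[ 529.  -61.    4.]
 [ 446.  -90.    4.]
 [ 503. -112.    4.]]
[[529. 294.  10.]
 [462. 283.  10.]
 [443. 173.  10.]
 [522. 159.  10.]]
[[ 759. -173.    0.]
 [ 614.  -44.    0.]
 [ 642. -114.    0.]
 [ 594. -160.    0.]
 [ 686. -219.    0.]]
```

View pics/crop1.png

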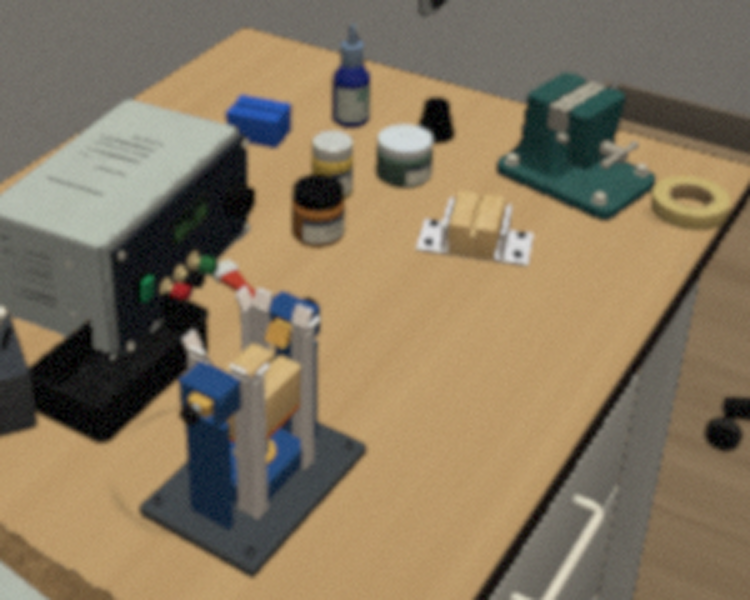

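View pics/w0.png

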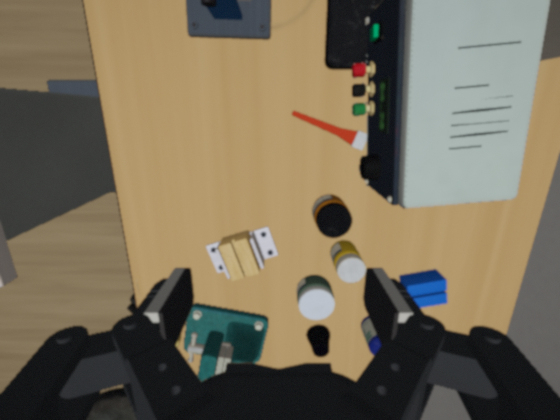

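The wrist view shows image up = world +y and right = +x. The cradle's white plates are at (218,257) and (265,243), with the block between them at (240,257). The magazine base is at the top, (230,15).

Run:
```python
from h import *
i,K,E=shot("wrist","w1")
print(ray([[230,15],[333,215],[316,297],[293,113],[365,140],[192,305],[268,318]],K,E,0).round(0))
roi=i[200:300,190:300];g=roi.astype(int)
hsv=cv2.cvtColor(roi,cv2.COLOR_BGR2HSV)
m=((hsv[...,1]<50)&(hsv[...,2]>120)).astype(np.uint8)
n,l,st,ce=cv2.connectedComponentsWithStats(m)
for k in range(1,n):
    if st[k,4]>40:
        c=cv2.findContours((l==k).astype(np.uint8),0,2)[0][0]
        b=cv2.boxPoints(cv2.minAreaRect(c))+[190,200];print(st[k],ray(b,K,E,4).round(1).tolist())
cv2.imwrite("pics/crop2.png",cv2.resize(roi,None,fx=5,fy=5,interpolation=2))
```

```text
[[ 497.  181.    0.]
 [ 623.  -49.    0.]
 [ 606. -176.    0.]
 [ 568.   80.    0.]
 [ 656.   48.    0.]
 [ 423. -190.    0.]
 [ 535. -213.    0.]]
[ 59  26  29  34 502] [[509.9, -71.9, 4.0], [535.8, -61.7, 4.0], [550.4, -105.2, 4.0], [523.7, -116.2, 4.0]]
[ 59  37  15  32 166] [[509.1, -81.2, 4.0], [515.6, -78.4, 4.0], [531.0, -124.8, 4.0], [524.3, -127.7, 4.0]]
[ 16  42  24  37 366] [[450.0, -91.4, 4.0], [468.0, -85.0, 4.0], [481.7, -141.4, 4.0], [463.0, -148.3, 4.0]]
```

View pics/crop2.png

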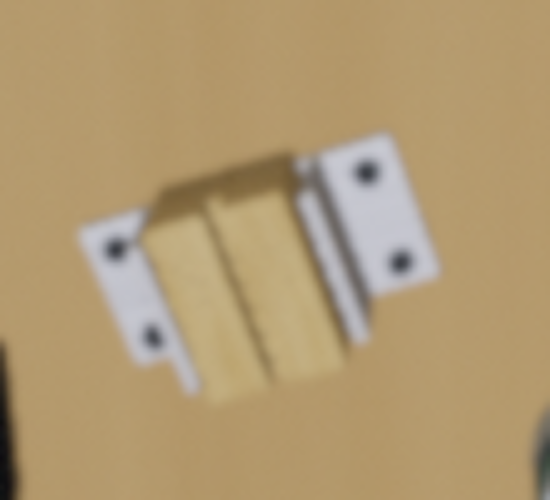

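Crop (5x, offset 190,200): the block's top corners are at about (143,238), (292,195), (348,358), (208,402). The cradle floor's outer corners are (78,232), (388,133), (440,277), (140,365).

Run:
```python
from h import *
i,K,E=load("w1")
o=lambda a:(np.array(a)+.5)/5-.5+[190,200]
b=ray(o([[143,238],[292,195],[348,358],[208,402]]),K,E,34);f=ray(o([[78,232],[388,133],[440,277],[140,365]]),K,E,4)
for q in(b,f):
    print(q.round(1).tolist(),q.mean(0).round(1),np.linalg.norm(np.roll(q,-1,0)-q,axis=1).round(1))
    e=[q[1]-q[0],q[2]-q[3]];print([np.degrees(np.arctan2(v[1],v[0])).round(1) for v in e],[np.degrees(np.arctan2(-v[0],v[1])).round(1) for v in (q[0]-q[3],q[1]-q[2])])
s0=ray(o([[208,205],[270,380]]),K,E,34);print(s0)
```

```text
[[474.9, -80.4, 34.0], [512.6, -68.6, 34.0], [525.7, -114.3, 34.0], [488.9, -127.3, 34.0]] [500.5 -97.6  34. ] [39.5 47.5 39.  48.9]
[np.float64(17.3), np.float64(19.5)] [np.float64(16.7), np.float64(16.0)]
[[450.6, -92.8, 4.0], [535.4, -63.7, 4.0], [549.3, -106.2, 4.0], [464.9, -133.7, 4.0]] [500.1 -99.1   4. ] [89.7 44.7 88.8 43.4]
[np.float64(18.9), np.float64(18.1)] [np.float64(19.3), np.float64(18.1)]
[[ 491.62356708  -71.35998613   34.        ]
 [ 505.32291659 -120.75621004   34.        ]]
```

Emit:
servo_tool --pt "-25 -12.5 15 0 0 0 1" --pt "-25 -12.5 15 0 0 0 1" --pt "-25 -12.5 15 0 0 0 1" --pt "-24 -12.5 15 0 0 0 1" --pt "0 0 0 0 0 8.5 1" --pt "0 0 0 0 0 8.5 1" --pt "0 0 0 0 0 8.5 1" --pt "0 0 0 0 0 8.5 1"

```text
t: 1.05
tcp_pos: [499.9, -99.1, 171.2]
ee_rot: [-3.141, 0.0, 0.971]
wrist_force: [0.6, 0.8, -0.3]
opening: 85.2
grip_force: 0.0
```

Emit:
servo_tool --pt "0 0 0 0 0 8.5 1" --pt "0 0 0 0 0 8.5 1" --pt "0 0 0 0 0 8.5 1" --pt "0 0 0 0 0 8.5 1" --pt "0 0 0 0 0 3.5 1" --pt "0 0 0 0 0 0 1" --pt "0 0 0 0 0 0 1" --pt "0 0 0 0 0 0 1"

```text
t: 1.85
tcp_pos: [500.0, -99.0, 171.3]
ee_rot: [3.142, 0.0, 0.325]
wrist_force: [-1.0, -0.3, 0.4]
opening: 85.4
grip_force: 0.0
```

Run:
```python
from h import *
s=arm.read_state();print(s["t"],s["tcp_pos"],s["ee_rot"],s["joints"])
i,K,E=shot("wrist","w2")
hsv=cv2.cvtColor(i,cv2.COLOR_BGR2HSV)
m=((hsv[...,1]<50)&(hsv[...,2]>120)).astype(np.uint8)
p=proj([500,-99,4],K,E)[0];print(p)
```

```text
1.85 [499.98048935 -99.01074363 171.26478631] [3.14159240e+00 4.35557750e-05 3.24578838e-01] [-2.67358301e-01  2.70172258e-01  1.70570669e+00 -2.66749370e-05
  1.16574971e+00  9.78869700e-01]
[277.37560481 191.50905465]
```

View pics/w2.png

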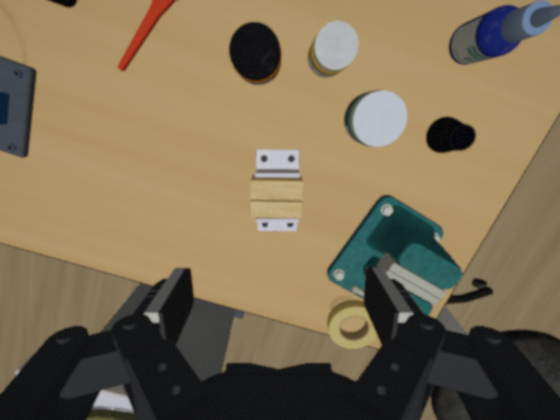

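The block is at (276,197), with the white plates at (277,162) and (277,226), well aligned with the tool axes. The magazine base corner is at the left, (15,105).

Run:
```python
from h import *
i,K,E=load("w2");x0,y0=235,135
roi=i[y0:245,x0:320];hsv=cv2.cvtColor(roi,cv2.COLOR_BGR2HSV)
m=((hsv[...,1]<60)&(hsv[...,2]>110)).astype(np.uint8);m=cv2.morphologyEx(m,cv2.MORPH_CLOSE,np.ones((5,5)))
r=cv2.minAreaRect(np.argwhere(m)[:,::-1].astype(np.float32));
b=cv2.boxPoints(r)+[x0,y0];q=ray(b,K,E,4);print(r,q.round(1).tolist(),q.mean(0),np.linalg.norm(np.roll(q,-1,0)-q,axis=1))
d=q-np.roll(q,-1,0);print(np.degrees(np.arctan2(d[:,1],d[:,0])))
cv2.imwrite("pics/c3.png",cv2.resize(np.hstack([roi,cv2.merge([m*255]*3)]),None,fx=4,fy=4,interpolation=2))
# wood block top vs desk: saturation/edges columns for y-ends
g=cv2.cvtColor(i,cv2.COLOR_BGR2GRAY).astype(int)
for yy in(192,209): print(yy,i[yy,240:316:1].astype(int).sum(1).tolist())
```

```text
((42.0, 55.0), (82.0, 46.0), 90.0) [[535.0, -61.8, 4.0], [550.2, -106.7, 4.0], [464.8, -137.7, 4.0], [448.2, -88.7, 4.0]] [499.5371845  -98.72801712   4.        ] [47.31113324 90.86776734 51.72098033 90.88239857]
[ 108.66540141   19.98207131  -71.32467401 -162.7985535 ]
192 [427, 428, 426, 427, 426, 428, 428, 427, 430, 436, 454, 474, 479, 477, 477, 473, 474, 474, 475, 473, 476, 475, 475, 476, 473, 473, 474, 472, 473, 472, 472, 475, 479, 479, 476, 476, 479, 481, 483, 483, 483, 484, 486, 489, 489, 486, 488, 488, 488, 487, 487, 488, 487, 485, 489, 488, 489, 489, 488, 488, 484, 472, 450, 429, 428, 433, 430, 432, 431, 432, 432, 433, 432, 433, 433, 432]
209 [432, 431, 432, 432, 430, 432, 432, 432, 431, 432, 453, 475, 486, 488, 489, 491, 492, 489, 486, 488, 485, 489, 491, 494, 488, 482, 482, 483, 487, 492, 492, 488, 479, 478, 484, 489, 491, 488, 483, 479, 478, 476, 472, 469, 468, 466, 466, 465, 464, 461, 458, 457, 457, 459, 461, 465, 466, 469, 467, 468, 465, 452, 435, 427, 426, 428, 426, 431, 429, 430, 427, 429, 429, 429, 428, 430]
```

View pics/c3.png

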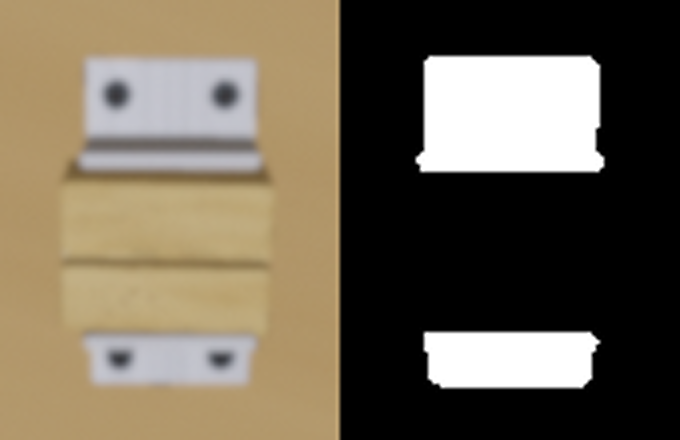

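Crop c3 (4x, offset 235,135): the block's top spans rows 180 to 218 and cols 250 to 302, with its slot at row 200.6.

Run:
```python
from h import *
i,K,E=load("w2")
q=ray([[250.3,199],[302,199],[276.2,180],[276.2,218],[276.2,200.6]],K,E,34);print(q.round(1))
print((q[0]+q[1])/2,(q[2]+q[3])/2, np.linalg.norm(q[0]-q[1]),np.linalg.norm(q[2]-q[3]))
print(ray([[15,105]],K,E,10))
# tool coordinates error of the centre
s=arm.read_state();Rm=R.from_euler("xyz",s["ee_rot"]).as_matrix()
print(Rm.T@(np.array([*((q[0]+q[1])/2)[:2],0])-[*s["tcp_pos"][:2],0]),Rm.T@(q[4]-s["tcp_pos"]))
```

```text
[[ 491.7  -73.9   34. ]
 [ 508.  -121.9   34. ]
 [ 517.8  -91.9   34. ]
 [ 481.1 -104.2   34. ]
 [ 498.3  -98.4   34. ]]
[499.85138735 -97.87834425  34.        ] [499.48491269 -98.05439348  34.        ] 50.67345301717838 38.72959147663905
[[501.99016339 168.81546537  10.        ]]
[ 2.33283157e-01 -1.10002869e+00  2.06897121e-05] [ -1.39454475  -1.04693443 137.26079441]
```

Emit:
servo_tool --pt "0 -1 35 0 0 0 1" --pt "0 0 40 0 0 0 1" --pt "0 0 40 0 0 0 1" --pt "0 0 30 0 0 0 1" --pt "0 0 14 0 0 0 1" --pt "0 0 6 0 0 0 1" --pt "0 0 0 0 0 0 1" --pt "0 0 0 0 0 0 0.5" --grip_force 50

```text
t: 2.7
tcp_pos: [500.5, -98.3, 7.6]
ee_rot: [3.14, -0.002, 0.323]
wrist_force: [-0.4, -0.1, 0.2]
opening: 73.0
grip_force: 0.0
```

Emit:
servo_tool --pt "0 0 0 0 0 0 0.3" --pt "0 0 0 0 0 0 0.3" --pt "0 0 0 0 0 0 0.3" --pt "0 0 0 0 0 0 0.3" --pt "0 0 0 0 0 0 0.3" --pt "0 0 0 0 0 0 0.3" --pt "0 0 0 0 0 0 0.3" --pt "0 0 0 0 0 0 0.3"

```text
t: 3.5
tcp_pos: [500.4, -98.2, 7.6]
ee_rot: [3.14, -0.002, 0.323]
wrist_force: [-2.0, 0.1, 8.3]
opening: 51.2
grip_force: 52.3
```

Emit:
servo_tool --pt "0 0 -10 0 0 0 0.3" --pt "0 0 -20 0 0 0 0.3" --pt "0 0 -40 0 0 0 0.3" --pt "0 0 -40 0 0 0 0.3" --pt "5 -32 -10 0 0 0 0.3" --pt "5 -32 0 0 0 0 0.3" --pt "6 -32 0 0 0 0 0.3" --pt "6 -32 0 0 0 0 0.3"

```text
t: 4.3
tcp_pos: [479.7, 31.4, 127.4]
ee_rot: [3.141, -0.001, 0.323]
wrist_force: [0.9, 0.5, -0.8]
opening: 51.3
grip_force: 52.2
```

Run:
```python
from h import *
s=arm.read_state();print(s["t"],s["tcp_pos"],s["ee_rot"],s["opening"],s["grip_force"])
i,K,E=shot("wrist","w3");i2,_,_=shot("scene","s3")
c=cv2.resize(i2[130:370,200:440],(420,420))
cv2.imwrite("pics/v3.png",cv2.resize(np.hstack([i,c]),(800,int(800*420/980)),interpolation=3))
```

```text
4.3 [479.655548    31.44787494 127.42375007] [ 3.14114282e+00 -1.30184388e-03  3.22595628e-01] 51.26753335886799 52.16725157573819
```

View pics/v3.png

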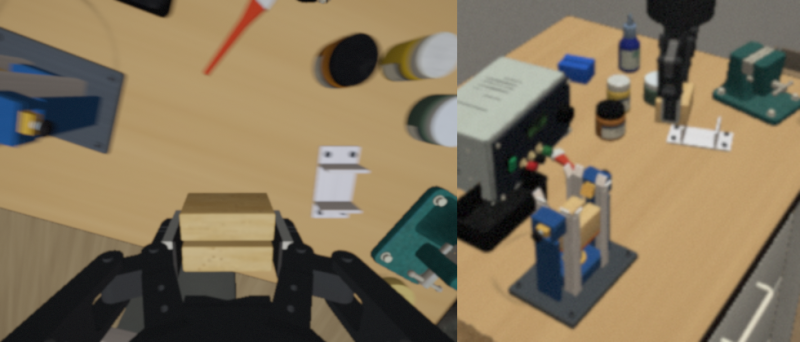

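The block is held level by its ends, and the cradle is empty. The magazine base's -y edge corners are at full-res wrist px of about (153,89) and (135,186).

Run:
```python
from h import *
i,K,E=load("w3")
q=ray([[153,89],[135,186]],K,E,10);print(q.round(1),np.linalg.norm(q[1]-q[0]))
g=cv2.cvtColor(i,cv2.COLOR_BGR2HSV)
# dark slate base: low saturation dark
m=((g[...,2]<110)&(g[...,1]<140)).astype(np.uint8);m[:,200:]=0;m[230:]=0
e=[]
for r in range(95,180,5):
    c=np.where(m[r])[0]; e.append((c.max(),r))
e=np.array(e,float);print(e[:,0])
l=ray(e,K,E,10);v=np.polyfit(l[:,0],l[:,1],1);print("edge slope deg",np.degrees(np.arctan(v[0])))
# scene base corners
i,K,E=load("s1")
p=np.array([[142,508],[252,574],[366,450]])/2.5+[180,130]
q=ray(p,K,E,10);print(q.round(1),np.linalg.norm(np.diff(q,axis=0),axis=1))
```

```text
[[541.5 158.6  10. ]
 [456.3 158.3  10. ]] 85.14228067869938
[151. 150. 149. 148. 147. 146. 145. 144. 143. 141. 140. 139. 138. 137.
 136. 135. 134.]
edge slope deg -1.5929344471360087
[[536.9 287.2  10. ]
 [450.3 292.4  10. ]
 [445.7 167.   10. ]] [ 86.72901654 125.49026084]
```

Emit:
servo_tool --pt "0 0 30 0 0 7 0.3" --pt "0 0 35 0 0 7 0.3" --pt "0 0 30 0 0 6.5 0.3" --pt "0 0 15 0 0 0 0.3" --pt "0 0 7 0 0 0 0.3" --pt "0 0 4 0 0 0 0.3" --pt "0 0 1 0 0 0 0.3" --pt "0 0 0 0 0 0 0.3"

```text
t: 5.2
tcp_pos: [480.4, 30.2, 5.0]
ee_rot: [-3.142, -0.001, -0.035]
wrist_force: [0.1, -0.6, 0.4]
opening: 51.2
grip_force: 52.1
```

Emit:
servo_tool --pt "0 0 0.5 0 0 0 0.3" --pt "0 0 0.5 0 0 0 0.3" --pt "0 0 0.3 0 0 0 0.3" --pt "0 0 0 0 0 0 0.3" --pt "0 0 0 0 0 0 0.3" --pt "0 0 0 0 0 0 0.3" --pt "0 0 0 0 0 0 0.3" --pt "0 0 0 0 0 0 0.3"

```text
t: 6.0
tcp_pos: [480.2, 30.3, 3.6]
ee_rot: [3.142, -0.001, -0.035]
wrist_force: [-2.9, -0.2, 7.0]
opening: 50.6
grip_force: 53.1
```

Contact at 7 N, so the block is on the desk. Open and rise.

Emit:
servo_tool --pt "0 0 0 0 0 0 1" --pt "0 0 0 0 0 0 1" --pt "0 0 0 0 0 0 1" --pt "0 0 0 0 0 0 1" --pt "0 0 -30 0 0 0 1" --pt "0 0 -45 0 0 0 1" --pt "0 0 -45 0 0 0 1" --pt "0 0 -40 0 0 0 1"

```text
t: 6.8
tcp_pos: [479.8, 30.3, 165.2]
ee_rot: [-3.142, -0.001, -0.035]
wrist_force: [0.5, -0.5, -0.4]
opening: 85.6
grip_force: 0.0
```

Emit:
servo_tool --pt "0 0 -10 0 0 -8.5 1" --pt "0 0 0 0 0 -8.5 1" --pt "0 0 0 0 0 -8.5 1" --pt "0 0 0 0 0 -8.5 1" --pt "0 0 0 0 0 -8.5 1" --pt "0 0 0 0 0 -8.5 1" --pt "0 0 0 0 0 -8.5 1" --pt "0 0 0 0 0 -8.5 1"

```text
t: 7.6
tcp_pos: [479.8, 30.3, 172.9]
ee_rot: [-3.141, 0.0, 1.158]
wrist_force: [0.1, -0.3, -0.3]
opening: 85.3
grip_force: 0.0
```

Emit:
servo_tool --pt "0 0 0 0 0 -8.5 1" --pt "0 0 0 0 0 -8.5 1" --pt "0 0 0 0 0 -5 1" --pt "0 0 0 0 0 0 1" --pt "0 0 0 0 0 0 1" --pt "0 0 0 0 0 0 1" --pt "0 0 0 0 0 0 1" --pt "0 0 0 0 0 0 1"

```text
t: 8.4
tcp_pos: [479.9, 30.3, 173.0]
ee_rot: [-3.142, 0.0, 1.535]
wrist_force: [-0.7, -0.2, 0.2]
opening: 85.8
grip_force: 0.0
```

Run:
```python
from h import *
s=arm.read_state();print(s["t"],s["tcp_pos"],s["ee_rot"],s["joints"])
i,K,E=shot("wrist","w4")
p=proj([480,30,30],K,E)[0];print("block px",p)
a,b=np.clip((p-45).astype(int),0,None)
c=i[b:b+90,a:a+90];print("crop off",a,b)
cv2.imwrite("pics/v4.png",np.hstack([cv2.resize(i,(533,400)),cv2.resize(c,(266,266),interpolation=2) if 0 else cv2.copyMakeBorder(cv2.resize(c,(264,264),interpolation=2),0,136,0,0,0)]))
```

```text
8.4 [479.91838605  30.30174992 172.97435052] [-3.14158151e+00  1.88084547e-05  1.53511234e+00] [-1.31199330e-02  2.06290978e-01  1.78148021e+00 -2.02906543e-05
  1.15383303e+00  2.25722695e-02]
block px [277.90778408 197.29365427]
crop off 232 152
```

View pics/v4.png

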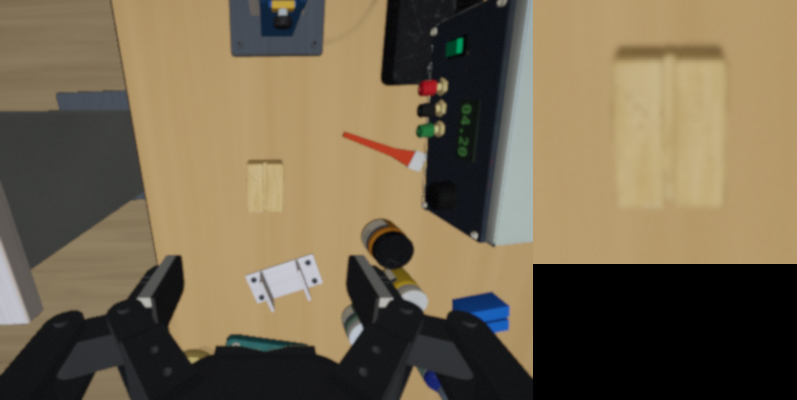

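The block stands on the desk, slot up, at px (279,197), within 1 mm of the predicted place. The magazine is at the upper left. I'll measure the magazine from above before regrasping.

Emit:
servo_tool --pt "25 3 -7 0 0 0 1" --pt "30 3 -10 0 0 0 1" --pt "30 3 -10 0 0 0 1" --pt "25 3 0 0 0 0 1" --pt "10 1 0 0 0 0 1" --pt "0 0 0 0 0 0 1" --pt "0 0 0 0 0 0 1" --pt "0 0 0 0 0 0 1"

```text
t: 9.25
tcp_pos: [497.0, 148.8, 199.8]
ee_rot: [-3.141, 0.0, 1.535]
wrist_force: [0.5, -0.9, 0.3]
opening: 85.4
grip_force: 0.0
```

Run:
```python
from h import *
s=arm.read_state();print(s["t"],s["tcp_pos"],s["ee_rot"])
i,K,E=shot("wrist","w5")
C=np.array([497,226,0]);print([proj(C+[0,0,z],K,E)[0].round(1).tolist() for z in(10,120,130)])
# crop around for viewing: 800x600
p=proj(C+[0,0,120],K,E)[0].astype(int);a,b=max(p[0]-133,0),max(p[1]-100,0);print("off",a,b)
c=cv2.resize(i[b:b+200,a:a+266],(798,600),interpolation=2)
cv2.imwrite("pics/v5.png",c)
```

```text
9.25 [497.0436366  148.80980081 199.84639005] [-3.14128917e+00  2.35692517e-04  1.53485973e+00]
[[275.4, 115.4], [273.8, 116.6], [273.6, 116.8]]
off 140 16
```

View pics/v5.png

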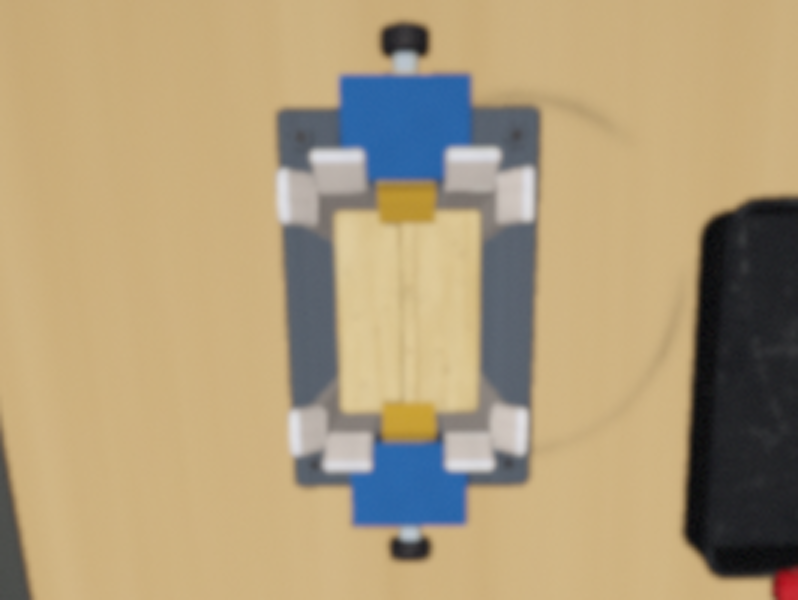

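Crop v5 (3x, offset 140,16): the magazine's base corners are (278,110), (540,107), (527,485), (297,486). The blue bracket outer edges are at row 75 (cols 340–470) and row 525 (cols 352–467). block_in's top spans (334,210) to (481,210) and (342,412) to (478,412). Both brass noses are visible.

Run:
```python
from h import *
i,K,E=load("w5")
r=lambda a,z:ray((np.array(a,float)+.5)/3-.5+[140,16],K,E,z)
def show(n,q):
    e=q[1]-q[0];f=q[2]-q[3];g=q[0]-q[3];h=q[1]-q[2]
    an=lambda v:np.degrees(np.arctan2(v[1],v[0])).round(1)
    print(n,"c",q.mean(0).round(1),"len",[np.linalg.norm(v).round(1) for v in(e,f,g,h)],"yaw",an(e),an(f),(an(g)-90).round(1),(an(h)-90).round(1))
show("base",r([[278,110],[540,107],[527,485],[297,486]],10))
show("blue",r([[340,75],[470,75],[467,525],[352,525]],119))
show("blk",r([[334,210],[481,210],[478,412],[342,412]],92))
show("lips",r([[311,150],[502,149],[495,471],[324,471]],130))
show("lipx",r([[279,169],[534,169],[527,454],[290,454]],130))
show("nose",r([[378,222],[436,221],[436,403],[384,404]],102))
# block on desk
i,K,E=load("w4")
q=ray([[260,197],[298.1,197],[279,171.4],[279,222.6]],K,E,30);print(q.round(1),(q[0]+q[1])/2)
```

```text
base c [498.1 222.6  10. ] len [np.float64(87.5), np.float64(87.2), np.float64(127.6), np.float64(128.1)] yaw -1.4 -1.7 -1.5 -1.7
blue c [498.  222.7 119. ] len [np.float64(28.9), np.float64(29.7), np.float64(103.1), np.float64(103.1)] yaw -2.0 -2.0 -1.8 -1.3
blk c [498.1 222.7  92. ] len [np.float64(38.2), np.float64(37.9), np.float64(52.0), np.float64(52.0)] yaw -2.0 -2.0 -1.2 -1.6
lips c [498.3 222.6 130. ] len [np.float64(41.4), np.float64(41.2), np.float64(70.2), np.float64(70.4)] yaw -1.7 -2.0 -1.5 -1.6
lipx c [498.2 222.7 130. ] len [np.float64(55.6), np.float64(56.8), np.float64(62.4), np.float64(62.3)] yaw -2.0 -2.0 -2.3 -1.2
nose c [498.2 222.7 102. ] len [np.float64(14.5), np.float64(13.9), np.float64(45.0), np.float64(45.0)] yaw -1.1 -0.9 -0.7 -1.6
[[462.2  30.9  30. ]
 [500.1  29.6  30. ]
 [482.   56.   30. ]
 [480.2   3.   30. ]] [481.14869542  30.26452704  30.        ]
```

Emit:
servo_tool --pt "-35 -3.5 0 0 0 0 1" --pt "-40 -4 0 0 0 0 1" --pt "-34 -3.3 20 0 0 0 1" --pt "-10 -1 30 0 0 0 1" --pt "0 0 40 0 0 0 1" --pt "0 0 30 0 0 0 1" --pt "0 0 20 0 0 0 1" --pt "0 0 10 0 0 0 1"

```text
t: 10.1
tcp_pos: [480.3, 30.6, 48.4]
ee_rot: [-3.139, 0.0, 1.535]
wrist_force: [0.9, -0.2, 0.3]
opening: 85.4
grip_force: 0.0
```

Emit:
servo_tool --pt "-0.5 0.7 20 0 0 0 1" --pt "0 0 15 0 0 0 1" --pt "0 0 8 0 0 0 1" --pt "0 0 2 0 0 0 1" --pt "0 0 0 0 0 0 0.6" --pt "0 0 0 0 0 0 0.3" --pt "0 0 0 0 0 0 0.2" --pt "0 0 0 0 0 0 0.2" --grip_force 70

```text
t: 10.9
tcp_pos: [482.4, 30.8, 5.8]
ee_rot: [3.14, -0.0, 1.536]
wrist_force: [0.7, 0.7, 5.2]
opening: 36.8
grip_force: 70.7
```

Emit:
servo_tool --pt "0 0 0 0 0 0 0.2" --pt "0 0 0 0 0 0 0.2" --pt "0 0 0 0 0 0 0.2" --pt "0 0 0 0 0 0 0.2" --pt "0 0 0 0 0 0 0.2" --pt "0 0 0 0 0 0 0.2" --pt "0 0 0 0 0 0 0.2" --pt "0 0 0 0 0 0 0.2"

```text
t: 11.7
tcp_pos: [482.4, 30.8, 5.8]
ee_rot: [3.14, -0.0, 1.536]
wrist_force: [-1.2, -0.0, 7.2]
opening: 36.9
grip_force: 70.7
```

Emit:
servo_tool --pt "0 0 -10 0 0 0 0.2" --pt "0 0 -25 0 0 0 0.2" --pt "0 0 -40 0 0 0 0.2" --pt "0 0 -45 0 0 0 0.2" --pt "0 0 -40 0 0 0 0.2" --pt "0 0 -20 0 0 -0.3 0.2" --pt "0 0 0 0 0 0 0.2" --pt "0 0 0 0 0 0 0.2"

```text
t: 12.5
tcp_pos: [481.6, 30.7, 185.0]
ee_rot: [3.141, -0.0, 1.541]
wrist_force: [-0.3, 0.0, -0.4]
opening: 37.0
grip_force: 70.1
```

Run:
```python
from h import *
s=arm.read_state();print(s["t"],s["tcp_pos"],s["ee_rot"],s["wrist_force"])
i,K,E=shot("wrist","w6")
t=s["tcp_pos"]
top=t[2]-5.8+30
for nm,P in(("-y edge top",[t[0],t[1]-26,top]),("+y top",[t[0],t[1]+26,top]),("+y bot",[t[0],t[1]+26,top-30]),("xm",[t[0]-19,t[1],top]),("xp",[t[0]+19,t[1],top])):
    print(nm,proj(P,K,E)[0].round(1))
p=proj([t[0]-9,t[1],top],K,E)[0].astype(int)
g=i.astype(int).sum(2)
print(p[0],[(r,int(g[r,p[0]-4:p[0]+5].mean())) for r in range(p[1]-75,min(p[1]+80,420),3)])
r=p[1]-20
print(r,g[r,p[0]-60:p[0]+110:2].tolist())
```

```text
12.5 [481.56972373  30.7478639  185.00933116] [ 3.14130469e+00 -1.10029464e-05  1.54104375e+00] [-0.25288953  0.041546   -0.40149364]
-y edge top [278.8 339.3]
+y top [275.5 242.4]
+y bot [276.  219.1]
xm [236.4 294.7]
xp [318.2 292.7]
257 [(219, 476), (222, 440), (225, 283), (228, 284), (231, 284), (234, 302), (237, 314), (240, 316), (243, 327), (246, 447), (249, 527), (252, 529), (255, 530), (258, 531), (261, 528), (264, 528), (267, 527), (270, 528), (273, 535), (276, 523), (279, 520), (282, 514), (285, 533), (288, 530), (291, 511), (294, 526), (297, 529), (300, 524), (303, 518), (306, 516), (309, 510), (312, 505), (315, 505), (318, 502), (321, 500), (324, 494), (327, 495), (330, 500), (333, 505), (336, 506), (339, 505), (342, 478), (345, 329), (348, 131), (351, 223), (354, 271), (357, 265), (360, 265), (363, 237), (366, 87), (369, 75), (372, 71)]
274 [477, 473, 472, 469, 467, 470, 466, 391, 152, 83, 83, 83, 96, 204, 273, 274, 276, 273, 248, 201, 403, 493, 505, 515, 515, 517, 527, 530, 529, 535, 540, 538, 534, 532, 534, 537, 539, 529, 484, 508, 525, 517, 498, 457, 493, 503, 510, 515, 515, 516, 514, 502, 501, 513, 527, 525, 519, 521, 523, 520, 518, 445, 203, 235, 275, 272, 277, 270, 221, 110, 82, 83, 88, 149, 366, 468, 471, 471, 474, 474, 472, 472, 470, 473, 476]
```

Emit:
servo_tool --pt "20 1.2 0 0 0 0 0.2" --pt "35 2 0 0 0 0 0.2" --pt "40 2 0 0 0 0 0.2" --pt "40 2 0 0 0 0 0.2" --pt "35 2 0 0 0 0 0.2" --pt "18 1.2 0 0 0 0 0.2" --pt "6 0.5 0 0 0 0 0.2" --pt "0 0 0 0 0 0 0.2"

```text
t: 13.35
tcp_pos: [498.1, 224.3, 183.9]
ee_rot: [-3.14, 0.001, 1.542]
wrist_force: [-0.2, -0.4, -0.4]
opening: 36.8
grip_force: 70.1
```

Emit:
servo_tool --pt "0 0 15 0 0 0 0.2" --pt "0 0 15 0 0 0 0.2" --pt "0 0 12 0 0 0 0.2" --pt "0 0 8 0 0 0 0.2" --pt "0 0 6 0 0 0 0.2" --pt "0 0 4 0 0 0 0.2" --pt "0 0 3 0 0 0 0.2" --pt "0 0 0 0 0 0 0.2"

```text
t: 14.15
tcp_pos: [498.5, 224.3, 121.9]
ee_rot: [-3.142, 0.0, 1.541]
wrist_force: [0.7, -0.2, -0.4]
opening: 37.0
grip_force: 70.1
```

Emit:
servo_tool --pt "0 0 2 0 0 0 0.2" --pt "0 0 2 0 0 0 0.2" --pt "0 0 2 0 0 0 0.2" --pt "0 0 2 0 0 0 0.2" --pt "0 0 2 0 0 0 0.2" --pt "0 0 2 0 0 0 0.2" --pt "0 0 2 0 0 0 0.2" --pt "0 0 0 0 0 0 0.2"

```text
t: 14.95
tcp_pos: [498.9, 224.4, 108.3]
ee_rot: [3.14, -0.0, 1.541]
wrist_force: [2.0, -0.5, 3.6]
opening: 37.1
grip_force: 70.6
```

Emit:
servo_tool --pt "0 0.3 3 0 0 0 0.2" --pt "0 0.3 3 0 0 0 0.2" --pt "0 0 3 0 0 0 0.2" --pt "0 0 3 0 0 0 0.2" --pt "0 0 3 0 0 0 0.2" --pt "0 0 3 0 0 0 0.2" --pt "0 0 2 0 0 0 0.2" --pt "0 0 0 0 0 0 0.2"

```text
t: 15.75
tcp_pos: [499.1, 224.3, 87.8]
ee_rot: [-3.141, 0.0, 1.541]
wrist_force: [-1.4, -0.6, 4.5]
opening: 37.0
grip_force: 71.0
```

Emit:
servo_tool --pt "0 0 2 0 0 0 0.2" --pt "0 0 2 0 0 0 0.2" --pt "0 0 2 0 0 0 0.2" --pt "0 0 2 0 0 0 0.2" --pt "0 0 1 0 0 0 0.2" --pt "0 0 1 0 0 0 0.2" --pt "0 0 0 0 0 0 0.2" --pt "0 0 0 0 0 0 0.2"

```text
t: 16.55
tcp_pos: [499.1, 224.4, 78.4]
ee_rot: [3.141, -0.0, 1.541]
wrist_force: [-3.0, -1.0, 10.0]
opening: 36.9
grip_force: 71.6
```

Run:
```python
from h import *
s=arm.read_state();print(s["t"],s["tcp_pos"],s["wrist_force"],s["opening"])
i,K,E=shot("side","d7");shot("scene","s7");shot("wrist","w7")
```

```text
16.55 [499.11586882 224.35097145  78.39946037] [-3.01863098 -1.04737925 10.04190393] 36.85054645915503
```

Emit:
servo_tool --pt "0 0 1 0 0 0 0.2" --pt "0 0 1 0 0 0 0.2" --pt "0 0 1 0 0 0 0.2" --pt "0 0 1 0 0 0 0.2" --pt "0 0 0 0 0 0 0.2" --pt "0 0 0 0 0 0 0.2" --pt "0 0 0 0 0 0 0.2" --pt "0 0 0 0 0 0 0.2"

```text
t: 17.5
tcp_pos: [499.1, 224.4, 74.5]
ee_rot: [3.141, -0.0, 1.541]
wrist_force: [-3.5, -1.2, 11.2]
opening: 37.2
grip_force: 71.6
```

Run:
```python
from h import *
s=arm.read_state();print(s["t"],s["tcp_pos"],s["wrist_force"],s["opening"],s["ee_rot"])
shot("side","d8");shot("scene","s8");shot("wrist","w8")
def gold(n):
    i,K,E=load(n);h=cv2.cvtColor(i,cv2.COLOR_BGR2HSV)
    m=cv2.inRange(h,(15,170,80),(32,255,255));k,l,st,ce=cv2.connectedComponentsWithStats(m)
    return [(st[j].tolist()) for j in range(1,k) if st[j,4]>12]
for n in("s1","s7","s8","d7","d8","w5"):print(n,gold(n))
```

```text
17.5 [499.12320661 224.39467051  74.50693717] [-3.51488889 -1.16859549 11.23179417] 37.179092463049905 [ 3.14137684e+00 -1.27450719e-04  1.54121135e+00]
s1 []
s7 []
s8 []
d7 [[535, 105, 23, 39, 343], [509, 180, 24, 64, 620], [261, 209, 13, 3, 23], [271, 224, 6, 3, 13], [297, 246, 9, 9, 61], [285, 272, 10, 9, 58]]
d8 [[535, 105, 23, 39, 343], [509, 180, 24, 64, 619], [261, 209, 14, 5, 44], [297, 246, 9, 10, 67], [285, 272, 10, 8, 45]]
w5 [[267, 78, 17, 11, 178], [268, 151, 16, 10, 142], [359, 319, 13, 18, 92]]
```

Emit:
servo_tool --pt "0 0 0.5 0 0 0 0.2" --pt "0 0 0.5 0 0 0 0.2" --pt "0 0 0 0 0 0 0.2" --pt "0 0 0 0 0 0 0.2" --pt "0 0 0 0 0 0 0.2" --pt "0 0 0 0 0 0 0.2" --pt "0 0 0 0 0 0 0.2" --pt "0 0 0 0 0 0 0.2"

```text
t: 18.45
tcp_pos: [499.1, 224.4, 73.6]
ee_rot: [3.141, -0.0, 1.541]
wrist_force: [-4.1, -2.3, 12.2]
opening: 37.0
grip_force: 71.6
```

Emit:
servo_tool --pt "0 0 0.5 0 0 0 0.2" --pt "0 0 0.5 0 0 0 0.2" --pt "0 0 0.3 0 0 0 0.2" --pt "0 0 0 0 0 0 0.2" --pt "0 0 0 0 0 0 0.2" --pt "0 0 0 0 0 0 0.2" --pt "0 0 0 0 0 0 0.2" --pt "0 0 0 0 0 0 0.2"

```text
t: 19.25
tcp_pos: [499.2, 224.4, 72.8]
ee_rot: [3.141, -0.0, 1.541]
wrist_force: [-7.0, -3.6, 18.9]
opening: 37.0
grip_force: 72.7
```

Force jumped at the predicted 67 mm bottom, so the block is past the latch. Now ease off, open and rise.

Emit:
servo_tool --pt "0 -0.5 -1 0 0 0 0.2" --pt "0 0 -1 0 0 0 0.2" --pt "0 0 0 0 0 0 0.2" --pt "0 0 0 0 0 0 0.6" --pt "0 0 0 0 0 0 0.6" --pt "0 0 0 0 0 0 0.7" --pt "0 0 0 0 0 0 0.7" --pt "0 0 0 0 0 0 0.7"

```text
t: 20.05
tcp_pos: [498.5, 224.3, 73.5]
ee_rot: [-3.141, 0.0, 1.541]
wrist_force: [-0.2, 0.0, -0.3]
opening: 59.6
grip_force: 0.0
```

Emit:
servo_tool --pt "0 0 -10 0 0 0 0.7" --pt "0 0 -25 0 0 0 0.7" --pt "0 0 -35 0 0 0 0.7" --pt "0 0 -35 0 0 0 0.7" --pt "-20 0 -20 0 0 0 0.7" --pt "-30 0 0 0 0 0 0.7" --pt "-25 0 0 0 0 0 0.7" --pt "0 0 0 0 0 0 0.7"

```text
t: 20.85
tcp_pos: [496.4, 147.2, 199.7]
ee_rot: [3.141, 0.0, 1.539]
wrist_force: [0.4, -0.1, -0.2]
opening: 60.2
grip_force: 0.0
```

Run:
```python
from h import *
s=arm.read_state();print(s["t"],s["tcp_pos"],s["wrist_force"],s["opening"])
i,K,E=shot("wrist","w9");shot("side","d9")
M=np.array([498.1,222.6])
p=proj([*M,102],K,E)[0].astype(int);print(p)
h=cv2.cvtColor(i,cv2.COLOR_BGR2HSV);m=cv2.inRange(h,(15,170,80),(32,255,255))
k,l,st,ce=cv2.connectedComponentsWithStats(m)
for j in range(1,k):
    if st[j,4]>20:
        x,y,w,hh,a=st[j];q=ray([[x+w/2-.5,y-.5],[x+w/2-.5,y+hh-.5]],K,E,102);print(st[j],q.round(1).tolist())
# bright wood mask bounds in column
g=i.astype(int).sum(2)
for c in(p[0]-12,p[0]+12):
    print(c,[(r,int(g[r,c-2:c+3].mean())) for r in range(p[1]-60,p[1]+64,3)])
for r in (p[1]-12,p[1]+12): print(r,[(c,int(g[r,c])) for c in range(p[0]-44,p[0]+46,3)])
```

```text
20.85 [496.39957778 147.24082119 199.68340442] [ 0.37142735 -0.0677822  -0.23734401] 60.17689493583938
[276 118]
[268  75  17  12 167] [[498.5, 253.9, 102.0], [498.3, 245.7, 102.0]]
[269 149  16  10 150] [[497.2, 200.0, 102.0], [496.9, 192.0, 102.0]]
264 [(58, 321), (61, 333), (64, 398), (67, 379), (70, 377), (73, 376), (76, 391), (79, 358), (82, 507), (85, 578), (88, 585), (91, 586), (94, 585), (97, 584), (100, 590), (103, 576), (106, 582), (109, 592), (112, 583), (115, 583), (118, 589), (121, 587), (124, 584), (127, 576), (130, 571), (133, 569), (136, 567), (139, 562), (142, 567), (145, 572), (148, 572), (151, 532), (154, 389), (157, 407), (160, 464), (163, 487), (166, 497), (169, 513), (172, 339), (175, 327), (178, 328), (181, 328)]
288 [(58, 319), (61, 330), (64, 388), (67, 371), (70, 372), (73, 372), (76, 387), (79, 374), (82, 500), (85, 557), (88, 565), (91, 570), (94, 573), (97, 571), (100, 572), (103, 569), (106, 571), (109, 567), (112, 575), (115, 573), (118, 577), (121, 580), (124, 581), (127, 586), (130, 584), (133, 585), (136, 586), (139, 584), (142, 586), (145, 586), (14
[... 170 characters left out ...]
(238, 306), (241, 302), (244, 303), (247, 305), (250, 304), (253, 435), (256, 556), (259, 575), (262, 582), (265, 584), (268, 575), (271, 601), (274, 564), (277, 573), (280, 547), (283, 556), (286, 566), (289, 575), (292, 573), (295, 578), (298, 588), (301, 578), (304, 380), (307, 317), (310, 309), (313, 312), (316, 307), (319, 431)]
130 [(232, 532), (235, 475), (238, 308), (241, 302), (244, 305), (247, 302), (250, 306), (253, 375), (256, 575), (259, 583), (262, 582), (265, 567), (268, 567), (271, 583), (274, 576), (277, 553), (280, 544), (283, 576), (286, 577), (289, 589), (292, 591), (295, 570), (298, 576), (301, 567), (304, 330), (307, 316), (310, 311), (313, 310), (316, 310), (319, 476)]
```

```bash
python3 -c "
from bench import arm
print(arm.finish_job())"
```

```text
the job is handed in; nothing more can be done
None
```

The block was stood on the desk, regrasped across its narrow width and pressed to the 67 mm stop; after release its top measures about 102–103 mm with both noses over its ends, and it looks level; the job was handed in at about 21 s (no verdict returned).

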